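# Unlock the pack fixture and add a keyed spacer

## Task

On the gearbox bench, turn the red lock of the pack fixture clockwise to its stop, then swing the yellow retaining bar, which the lock frees, clockwise off the stack and fully aside. Then set the orange keyed spacer on the rust-red block, lowering it in the grip until both lugs drop into the pockets and it sits flush, and let go. Leave lock and bar open, and leave the other parts on the bench where they lie.

Things in the scene. Friction and masses are not known exactly. Their poses are not given: they have to be found in the camera images.
- lock (a joint): Turn of the red lock, rad: about 0 locked, 1.4 at its stop (unlocked); grows clockwise as seen looking down on the lock along its axis. It stays where it is left; 0.08 N m turns it. While locked, its tongue stands 2 mm beside the tail of the retaining bar and keeps the bar from swinging; at its stop the bar is free.
- lock_grip (a point): Centre of the lock's red wing, on its axis: 50 mm long (point x), 12 thick (y), 28 high (z). Grip it across y. The point's z is the lock's axis, pointing out; it leans 35 deg from vertical, so come in leaning likewise, along -z. x, y turn with the lock. Below the wing: hub, radius 12; 37 to 47 mm below this point a tongue reaches 52 mm along +x (the wing's white band marks that end).
- bar (a joint): Swing of the yellow retaining bar about its vertical pivot, rad: 0 over the stack, 1.5 at its stop, fully aside. It grows clockwise as seen from above. It stays where it is left and turns with about 0.15 N m (1 to 2 N at the handle).
- bar_handle (a point): Middle of the black upright post handle at the free end of the bar: diameter 16 mm, 45 mm high (its foot, on the bar's top face, is 23 mm below this point). It moves on a circle of radius 138 mm about bar_pivot. y axis along the bar from pivot to handle, x square to the bar, z up; turns with the bar.
- bar_pivot (a point): Point on the vertical pivot axis of the bar, at the bar's mid height, 55 mm above the table. The bar is 20 mm wide, 14 mm thick; its hub stands up to 13 mm above this point. Fixed on the fixture; axes as nest_top.
- nest_top (a point): Centre of the top of the fixed rust-red block, 42 mm above the table: 64 mm (point x) by 46 (y) by 30 high, on the fixture's 12 mm base plate. In its top two pockets 15 (x) by 19 (y), 9 deep, at x = -19 and +19 mm. z up. The closed bar passes 6 mm over it along y, its pivot 100 mm away along -y. The fixture is fixed, turned up to 0.3 rad.
- spacer_center (a point): Centre of the loose orange spacer's block: 64 mm (point x) by 46 (y) by 22 high, 250 g. Under it two lugs 12 (x) by 16 (y), 7 mm high, at x = -19 and +19; it stands on them, this point 18 mm over the table. Fits either way round (half turn). Seated flush, this point is 11 mm above nest_top (18 if the lugs are not in). Grip across y.
- gear_large: Bystander: steel gear lying flat, 90 mm across, 24 mm high; origin under its centre.
- gear_orange: Bystander: orange gear lying flat, 72 mm across, 16 mm high; origin under its centre.
- bearing: Bystander: steel ring 62 mm across, 18 mm high; origin under its centre.
- wrench: Bystander: wrench, 180 mm long, lying flat along its x.
- brush: Bystander: brush, 200 mm long, lying along its x.
- grease_can: Bystander: green can, 66 mm across, 110 mm high; origin under its centre.
- pinion: Bystander: small steel gear with an upright shaft, 52 mm across, 67 mm high; origin under its centre.

How it is judged:
By the outcome, as a careful person would: the job done as asked, in the order asked, and still so for the second after the job is handed in, with the robot touching nothing.
It also fails if it takes over 67 s, if anything falls off the work surface, if the arm or the gripper's body presses on something with over 40 N, if the wrist force passes 120 N, or if a joint passes its speed limit or range.

## Robot

A 6-joint arm with a two-finger parallel gripper is mounted at the origin on the work surface. World frame = base frame: x ahead of the robot, y to its left, z up, the work surface at z = 0. Lengths are in m, angles in degrees, forces in N, time in s.
With the tool pointing down it reaches from about 0.375 to 0.9 m from the base axis. Payload 3.1 kg.
Tool frame: the origin (TCP) lies at the very end of the fingers, on their centre line; the grasp point (between the pads) lies 19 mm behind it; z points along the fingers, y is the line along which they close (so a half turn about z gives the same grasp; the last joint's range is limited). The gripper opens to 87 mm and grips with 3 to 60 N. Pads are 19 mm wide; open, the fingers measure 117 mm over their backs; the gripper's body (75 mm by 190 mm) begins 51 mm behind the grasp point.
Start: joints at [-78.065, 30.224, 82.088, -0, 67.689, -10.227], TCP at [0.236, -0.579, 0.223] pointing down, gripper open.
Joint ranges: [-176.69, 176.69], [-43.24, 126.21], [12.49, 139.97], [-82, 262], [0, 151.66], [-163.58, 163.58]. Speed limits (degrees/s): [159.86, 159.86, 180, 180, 180, 180].

## Interface

Orientations are given as [roll, pitch, yaw] about the fixed x, y, z axes, in that order (R = Rz(yaw) Ry(pitch) Rx(roll)).
In Python, from bench import ctrl, eyes gives the robot as it stands.
- The arm moves only by the tool carry_out, never from a script. Its argument "series" is a list of rows, each an object with "gripper": the opening, from 0 (shut) to 1 (fully open); "linear": the shift along the tool's x, y, z in mm, a list of three; "angular": the turn, a rotation vector about the tool's x, y, z in rad, a list of three. A call has 1 to 5 rows; each row is the pose to reach, as a shift and turn from the pose commanded when the call began, along the tool's axes at that moment; what a row does not reach only later rows make up. A row lasts 1/8 s, in which the tool goes at most 62.5 mm and 10.7 degrees, less where a joint would pass 70% of its speed; a pose out of reach is approached as far as the arm can. A call with a gripper value outside its range is refused whole. The fingers move at their own pace and stop on an object; the grip force is fixed at half the most. Time passes only in rows, so rows that repeat a pose let the fingers close. It gives the time, the measured TCP pose, the force, the opening and the grip force at its end, in the units of the state.
- ctrl.read_state(): the state, without advancing time (a new reading comes with each control period).
- eyes.grab_frame(name): name is "scene" or "top"; returns a dict with "pixels" (420x560x3 uint8, red, green, blue), "K" (3x3 intrinsics, pixels), "k1" (the pictures are not rectified: a ray, as slopes to the right and down, at radius r is drawn at 1 + k1 r^2 times it, then the intrinsics apply), "rvec" (rotation vector, rad) and "tvec" (3), from world to camera coordinates, as OpenCV has them. Camera axes: x right, y down, z forward; pixel columns grow to the right and rows downward; lengths in m; the calibration is good to about 2 mm. A picture is of the moment at which its call begins. There is no depth.
- ctrl.job_done(): hands the job in; it is judged then, once.
The state is a dict: "clock": time; "q": joint angles; "qvel": joint speeds; "tau": joint torques, N m; "eef_pos": TCP position; "orientation": TCP orientation; "contact_force": force on the tool from outside, world axes, zero at the start; "torque": the same for the moment, N m; "opening": finger opening in m; "grasp_force": force on a finger pad.
Only numpy, scipy, OpenCV 4.12 (cv2) and the standard library are available. Lean on these libraries where they do the work, as an engineer would, in place of code of your own. Each camera call takes 0.05 s, during which the arm holds its last target. There are 200 camera calls.

## Working session

There is one attempt and no reset: what is moved stays moved. The work goes in short steps, Python scripts to look and compute and a tool call to move; the robot and the scene stay as the last step left them, time stands still between calls to the robot, and variables do not carry over. Pictures are saved under pics/ and viewed, at most 10 in all, crops included, and the job is handed in when it is done.

Besides the shell and the picture viewer there is one more tool, called after "Emit:" as name([rows], argument=value, ...), one row to a line, values as JSON. carry_out: Moves the arm, as the interface text tells. Its arguments: {"type":"object","properties":{"series":{"type":"array","items":{"type":"object","properties":{"gripper":{"type":"number"},"linear":{"type":"array","items":{"type":"number"}},"angular":{"type":"array","items":{"type":"number"}}}}}},"required":["series"]}

```bash
mkdir -p pics; cat > h.py <<'E'
import numpy as np, cv2
from scipy.spatial.transform import Rotation as R
from bench import ctrl, eyes
def grab(n,save=None):
    f=eyes.grab_frame(n)
    if save: cv2.imwrite(save,f['pixels'][:,:,::-1])
    return f
def ray(f,u,v):
    K=np.array(f['K']);p=np.array([(u-K[0,2])/K[0,0],(v-K[1,2])/K[1,1]])
    s=p.copy()
    for _ in range(20): s=p/(1+f['k1']*(s@s))
    M=cv2.Rodrigues(np.array(f['rvec'],float))[0]; t=np.array(f['tvec']).ravel()
    return -M.T@t, M.T@np.array([s[0],s[1],1])
def atz(f,u,v,z):
    c,d=ray(f,u,v); return c+d*(z-c[2])/d[2]
def proj(f,P):
    M=cv2.Rodrigues(np.array(f['rvec'],float))[0]; t=np.array(f['tvec']).ravel()
    c=np.atleast_2d(P)@M.T+t; s=c[:,:2]/c[:,2:]; s=s*(1+f['k1']*(s**2).sum(1,keepdims=True))
    K=np.array(f['K']); return s*[K[0,0],K[1,1]]+[K[0,2],K[1,2]]
def pose():
    s=ctrl.read_state(); return np.array(s['eef_pos']),R.from_euler('xyz',s['orientation'],degrees=True)
def delta(p,Rg,p0=None,R0=None):
    "linear mm, rotvec in tool axes to go to p,Rg"
    if p0 is None: p0,R0=pose()
    return (R0.inv().apply(np.array(p)-p0)*1000).round(1),(R0.inv()*Rg).as_rotvec().round(3)
E
python3 - <<'E'
from h import *
for n in('scene','top'):
    f=grab(n,f'pics/{n}0.png'); print(n,f['k1'],ray(f,280,210))
print(ctrl.read_state())
E
```

```text
scene 0.0038922911201537042 (array([ 1.34809286, -0.00908776,  1.06967162]), array([-0.63537227,  0.01142786, -0.77213278]))
top -0.1472990047325757 (array([0.43910458, 0.0233656 , 1.54239012]), array([ 0.07071131, -0.00972672, -0.99754336]))
{'clock': 0.1, 'q': array([-7.80642816e+01,  3.02716829e+01,  8.21502120e+01,  1.38612307e-03,
        6.76902057e+01, -1.02282576e+01]), 'qvel': array([-0.0934007 , -0.03913424, -0.17191623,  0.00694332, -0.0480978 ,
       -0.03019518]), 'tau': array([-3.43265920e-04, -4.40985417e+01, -1.77151501e+01,  6.33437256e-02,
        5.34102239e-02, -4.86260478e-05]), 'eef_pos': array([ 0.23566955, -0.57814029,  0.221684  ]), 'orientation': array([-1.79889908e+02, -2.11666653e-02,  2.21634282e+01]), 'contact_force': array([-0.19552628, -0.65002628,  0.42998006]), 'torque': array([ 0.07789529,  0.03117454, -0.03660559]), 'grasp_force': 0.0, 'opening': 0.08701019249582576}
```

View pics/scene0.png

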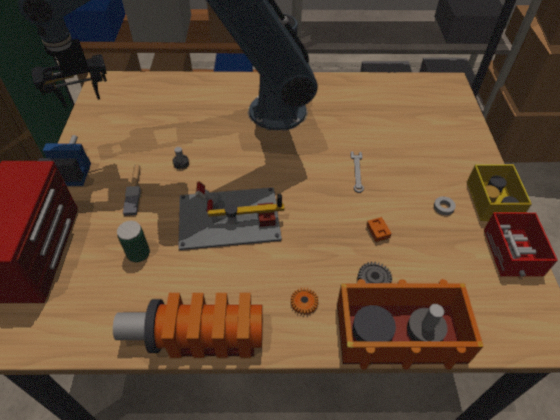

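View pics/top0.png

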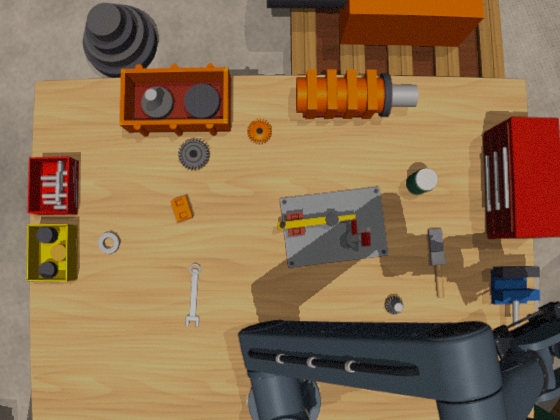

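The scene view has the fixture near (230,217) and the spacer near (379,229). In the top view they are at (332,225) and (181,208). I'll enlarge both.

```bash
python3 - <<'E'
import cv2,numpy as np
s=cv2.imread('pics/scene0.png');t=cv2.imread('pics/top0.png')
a=cv2.resize(t[180:274,272:392],None,fx=6.6,fy=6.35,interpolation=cv2.INTER_CUBIC) 
a=cv2.resize(t[180:270,272:392],(800,600),interpolation=cv2.INTER_CUBIC); cv2.imwrite('pics/tf.png',a)
a=cv2.resize(s[165:255,170:290],(800,600),interpolation=cv2.INTER_CUBIC); cv2.imwrite('pics/sf.png',a)
b=np.hstack([cv2.resize(t[188:228,161:201],(400,400),interpolation=cv2.INTER_CUBIC),cv2.resize(s[209:249,359:399],(400,400),interpolation=cv2.INTER_CUBIC)]);cv2.imwrite('pics/sp.png',b)
E
```

```text
(no output)
```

View pics/tf.png

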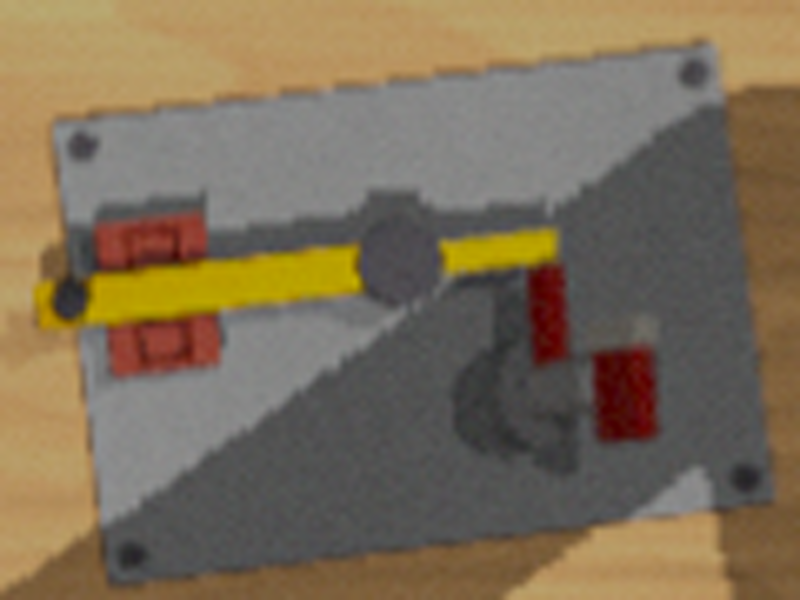

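View pics/sf.png

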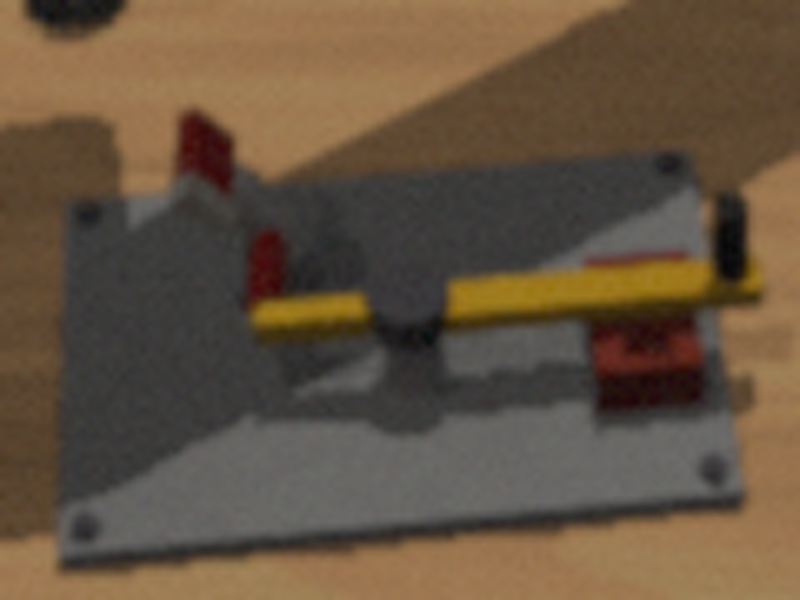

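View pics/sp.png

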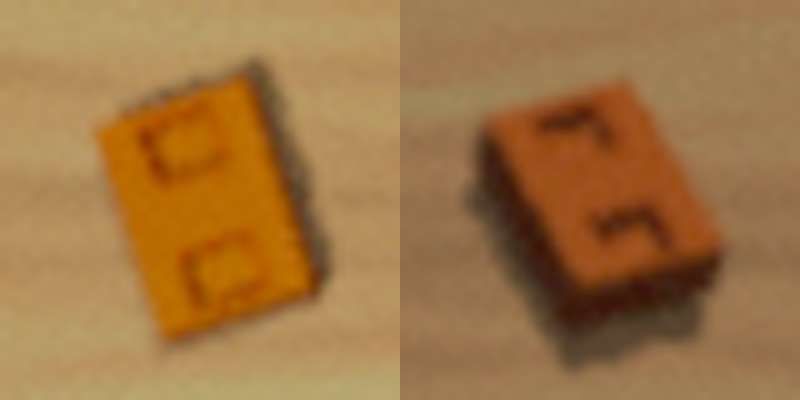

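Top crop: the block's top face has corners at about (97,222), (205,212), (218,362) and (112,375). The bar runs from (40,305) to (557,248) with the hub at (400,258). The wing spans (597..657, 318..440) with the white band at its upper end, so it leans to the right (-y). In the spacer crop, the left half has corners at (98,130), (245,75), (315,292) and (168,340). Next I compute positions and fit the wing.

```bash
cat > m.py <<'E'
from h import *
from scipy.optimize import least_squares
T=eyes.grab_frame('top');S=eyes.grab_frame('scene')
def full(c,x0,y0,k): c=np.array(c,float); return (c+.5)/k-.5+[x0,y0]
tf=lambda c:full(c,272,180,20/3); sf=lambda c:full(c,170,165,20/3)
spt=lambda c:full(c,161,188,10); sps=lambda c:full(c,359-40,209,10)
def fit(model,obs,x0):
    r=lambda x:np.concatenate([(proj(f,model(x)[i])-p).ravel() for f,i,p in obs])
    s=least_squares(r,x0,loss='soft_l1'); return s.x,np.abs(r(s.x)).reshape(-1,2).round(1)
def rect(z,L=.064,W=.046):
    loc=np.array([[L/2,W/2],[L/2,-W/2],[-L/2,-W/2],[-L/2,W/2]])
    def m(x):
        c,s=np.cos(x[2]),np.sin(x[2]); return np.c_[loc@np.array([[c,s],[-s,c]])+x[:2],np.full(4,z)]
    return m
E
python3 - <<'E'
from m import *
# nest: image up=+x, left=+y
n,e=fit(rect(.042),[(T,[0,1,2,3],tf([(97,222),(205,212),(218,362),(112,375)])),(S,[0,1],sf([(597,352),(700,345)]))],[.45,-.05,0]);print('nest',n,e.tolist())
for z,c in((.068,(400,258)),):print('hub',atz(T,*tf(c),z))
print('handle top',atz(T,*tf((70,297)),.107), 'sc', atz(S,*sf((730,200)),.107))
print('tail',atz(T,*tf((557,248)),.062))
# spacer: long axis img vertical
s,e=fit(rect(.029),[(T,[0,1,2,3],spt([(98,130),(245,75),(315,292),(168,340)])),(S,[3,2,1,0],sps([(625,82),(485,122),(575,290),(722,240)]))],[.5,.4,0.3]);print('sp',s,e.tolist())
# red masks
for n,f,(u0,u1,v0,v1) in(('T',T,(345,375,212,250)),('S',S,(192,216,178,215))):
    im=f['pixels'].astype(int)[v0:v1,u0:u1]; m=(im[...,0]>1.8*im[...,1])&(im[...,0]>1.8*im[...,2])&(im[...,0]>50)
    print(n,u0,v0);print('\n'.join(''.join('#' if a else ('o' if b.min()>115 else '.') for a,b in zip(r,q)) for r,q in zip(m,im)))
E
```

```text
nest [ 0.50636473 -0.03365831  0.09138432] [[0.2, 0.4], [0.0, 0.3], [0.4, 0.6], [0.1, 0.3], [16.1, 1.8], [15.5, 4.0]]
hub [ 0.51989051 -0.13272664  0.068     ]
handle top [0.50301211 0.00410402 0.107     ] sc [0.50022077 0.0029592  0.107     ]
tail [ 0.52392949 -0.1989017   0.062     ]
sp [0.55296981 0.28778612 0.31882244] [[0.2, 0.3], [0.4, 0.0], [0.4, 0.3], [0.3, 0.1], [0.1, 0.4], [0.5, 0.5], [0.4, 0.3], [0.4, 0.6]]
T 345 212
..............................
..............................
..............................
..............................
..............................
..............................
..............................
..............................
.......####...................
......######..................
......######..................
......######..................
......######..................
......######..................
......######..................
.......#####..................
.......#####..................
.......#####..................
.......#####..................
.......#####..................
.......#####.........###......
.......#####....#
[... 744 characters left out ...]

.....#######............
.....#######............
.....########...........
......#######...........
.........####...........
..........##............
........................
........................
........................
........................
........................
........................
........................
................####....
................#####...
................####....
...............######...
................#####...
...............#####....
...............######...
...............#####....
...............#####....
...............####.....
...............#........
........................
........................
........................
........................
```

```bash
cat > w.py <<'E'
from m import *
from scipy.optimize import differential_evolution
n,e=fit(rect(.042),[(T,[0,1,2,3],tf([(97,222),(205,212),(218,362),(112,375)])),(S,[1,0],sf([(597,352),(700,345)]))],[.45,-.05,0]);print('nest',n,e.tolist())
k=6
def crop(f,u0,u1,v0,v1):
    im=cv2.resize(f['pixels'][v0:v1,u0:u1],None,fx=k,fy=k,interpolation=cv2.INTER_CUBIC).astype(int)
    return (im[...,0]>1.8*im[...,1])&(im[...,0]>1.8*im[...,2])&(im[...,0]>45)
W=[(T,(357,375,225,250),'w'),(S,(192,207,178,197),'w'),(T,(347,360,223,231),'t'),(S,(204,217,201,207),'t')]
M=[crop(f,*b) for f,b,_ in W]
def frame(x):
    az,q=x[3],x[4]; t=np.radians(35)
    z=np.array([np.cos(az)*np.sin(t),np.sin(az)*np.sin(t),np.cos(t)])
    X=np.array([np.cos(n[2]),np.sin(n[2]),0]);X-=z*(X@z);X/=np.linalg.norm(X)
    return R.from_rotvec(-q*z)*R.from_matrix(np.c_[X,np.cross(z,X),z])
def hull(f,b,x,lo,hi):
    P=np.array([[a,c,d] for a in(lo[0],hi[0]) for c in(lo[1],hi[1]) for d in(lo[2],hi[2])])
    uv=((proj(f,frame(x).apply(P)+x[:3])-[b[0],b[2]]+.5)*k-.5)
    m=np.zeros(((b[3]-b[2])*k,(b[1]-b[0])*k),np.uint8)
    cv2.fillConvexPoly(m,cv2.convexHull(uv.astype(np.float32)).round().astype(np.int32),1); return m>0
def ious(x):
    r=[]
    for (f,b,t),mm in zip(W,M):
        h=hull(f,b,x,(-.025,-.006,-.014),(.025-x[5],.006,.014)) if t=='w' else hull(f,b,x,(0,-x[6]/2,-.047),(.052,x[6]/2,-.037))
        r.append((h&mm).sum()/max((h|mm).sum(),1))
    return np.array(r)
c=lambda x:4-ious(x).sum()+ .5*(x[4]/.1)**2*.1
for az in((-2.2,-.9),):
    s=differential_evolution(c,[(.44,.53),(-.27,-.19),(.05,.14),az,(-.2,.2),(.004,.016),(.008,.016)],seed=1,maxiter=150,popsize=12)
    print(s.x.round(4),ious(s.x).round(3)); print(frame(s.x).as_matrix().round(3))
np.save('lock.npy',s.x);np.save('n.npy',n)
c0,sn=np.cos(n[2]),np.sin(n[2]); print('lock in fixture',np.array([[c0,sn],[-sn,c0]])@(s.x[:2]-n[:2]))
E
python3 w.py
```

```text
nest [ 0.50633976 -0.03384529  0.08682279] [[0.1, 0.4], [0.1, 0.4], [0.4, 0.6], [0.1, 0.2], [0.2, 2.9], [0.5, 2.8]]
[ 0.4703 -0.2221  0.0891 -1.5865 -0.0402  0.0156  0.01  ] [0.828 0.541 0.962 0.937]
[[ 0.994 -0.111 -0.009]
 [ 0.086  0.815 -0.574]
 [ 0.071  0.569  0.819]]
lock in fixture [-0.05218555 -0.18446731]
```

```bash
cat > ov.py <<'E'
from h import *
import itertools
def over(f,boxes,win,k,out=None):
    u0,u1,v0,v1=win; im=cv2.resize(f['pixels'][v0:v1,u0:u1,::-1],None,fx=k,fy=k,interpolation=cv2.INTER_CUBIC)
    im=cv2.convertScaleAbs(im,alpha=1.6)
    for Rm,p,lo,hi,col in boxes:
        C=list(itertools.product(*zip(lo,hi))); uv=((proj(f,Rm.apply(np.array(C))+p)-[u0,v0]+.5)*k-.5).round().astype(int)
        for i in range(8):
            for j in range(i):
                if sum(a!=b for a,b in zip(C[i],C[j]))==1: cv2.line(im,tuple(map(int,uv[i])),tuple(map(int,uv[j])),col,1)
    return im
E
python3 - <<'E'
from w import *
from ov import over
x=s.x
B=[(frame(x),x[:3],(-.025,-.006,-.014),(.025,.006,.014),(0,255,0)),(frame(x),x[:3],(0,-.005,-.047),(.052,.005,-.037),(255,255,0)),
 (R.from_euler('z',n[2]),np.r_[n[:2],.042],(-.032,-.023,-.030),(.032,.023,0),(255,0,255))]
a=over(T,B,(335,380,205,255),8); b=over(S,B,(180,225,170,220),8)
cv2.imwrite('pics/ov.png',np.hstack([a,b]))
E
```

```text
nest [ 0.50633976 -0.03384529  0.08682279] [[0.1, 0.4], [0.1, 0.4], [0.4, 0.6], [0.1, 0.2], [0.2, 2.9], [0.5, 2.8]]
[ 0.4702 -0.2228  0.0863 -1.4345  0.0269  0.0154  0.0104] [0.827 0.5   0.969 0.947]
[[ 0.996 -0.044  0.078]
 [ 0.081  0.819 -0.568]
 [-0.039  0.572  0.819]]
lock in fixture [-0.05241927 -0.18506392]
```

View pics/ov.png

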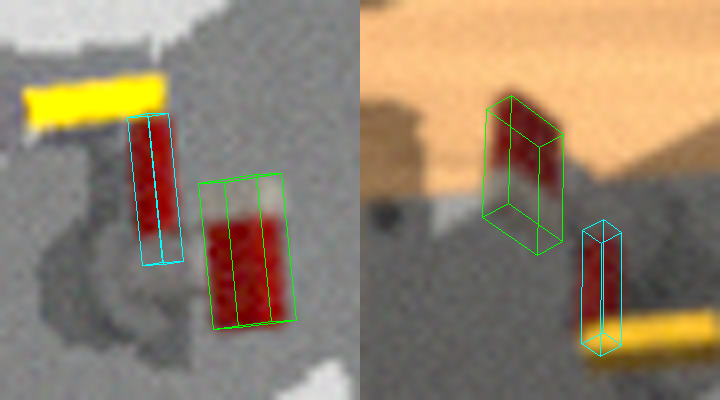

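The overlay fits to within about 2 mm. The wing leans toward the fixture's -y, and the tongue and band are on the +x end. Now planning the approach.

```bash
cat > plan.py <<'E'
from h import *
n=np.load('n.npy')
th=n[2]; F=R.from_euler('z',th)
L=F*R.from_euler('x',35,degrees=True)      # lock frame at q=0
Lp=np.array([.4715,-.222,.088])
Tl=L*R.from_euler('x',180,degrees=True)*R.from_euler('z',180,degrees=True)
nest=np.r_[n[:2],.042]
def show(wps,p0=None,R0=None):
    if p0 is None: p0,R0=pose()
    for p,r in wps:
        l,a=delta(p,r,p0,R0); print(l.tolist(),a.tolist(),'deg',round(np.degrees(np.linalg.norm(a)),1)); p0,R0=np.array(p),r
E
python3 - <<'E'
from plan import *
p0,R0=pose(); z=L.as_matrix()[:,2]; pre=Lp+z*.08; tip=Lp-z*.010
up=pre+[0,0,.06]
A=p0+(up-p0)*.5; yaw=lambda a:R0*R.from_euler('z',-a,degrees=True)
rot=(R0.inv()*Tl); print(L.as_matrix().round(3),Tl.as_euler('xyz',degrees=True))
down=R.from_euler('xyz',[180,0,np.degrees(th)+180],degrees=True)
d=(R0.inv()*down).as_rotvec(); print(d)
d=d*(1 if d[2]<0 else (1-2*np.pi/np.linalg.norm(d))) 
f=lambda s:R0*R.from_rotvec(d*s)
show([(A,f(.31)),(up,f(.62)),(up,f(.93)),(pre,Tl),(tip,Tl)])
E
```

```text
[[ 0.996 -0.071  0.05 ]
 [ 0.087  0.816 -0.571]
 [ 0.     0.574  0.819]] [ 145.            0.         -175.02542074]
[ 5.72243865e-05 -4.46884441e-04 -2.84159527e+00]
[169.7, -98.8, 4.5] [0.0, -0.0, -0.881] deg 50.5
[184.2, 68.0, 4.5] [0.0, -0.0, -0.881] deg 50.5
[0.0, 0.0, 0.0] [0.0, -0.0, -0.881] deg 50.5
[-0.0, -0.0, 60.0] [-0.609, 0.061, -0.193] deg 36.8
[0.0, 0.0, 90.0] [0.0, 0.0, 0.0] deg 0.0
```

Emit:
carry_out([
  {"gripper": 1, "linear": [170, -99, 4], "angular": [0, 0, -0.88]},
  {"gripper": 1, "linear": [170, -99, 4], "angular": [0, 0, -0.88]},
  {"gripper": 1, "linear": [170, -99, 4], "angular": [0, 0, -0.88]},
  {"gripper": 1, "linear": [170, -99, 4], "angular": [0, 0, -0.88]},
  {"gripper": 1, "linear": [170, -99, 4], "angular": [0, 0, -0.88]},
])

```text
clock: 1.02
eef_pos: [0.3569, -0.4215, 0.2187]
orientation: [180.0, -0.0, 73.0]
contact_force: [0.7, -0.2, -0.4]
opening: 0.0869
grasp_force: 0.0
```

Emit:
carry_out([
  {"gripper": 1, "linear": [184, 68, 4], "angular": [0, 0, -0.88]},
  {"gripper": 1, "linear": [184, 68, 4], "angular": [0, 0, -0.88]},
  {"gripper": 1, "linear": [184, 68, 4], "angular": [0, 0, -0.88]},
  {"gripper": 1, "linear": [184, 68, 4], "angular": [0, 0, -0.88]},
  {"gripper": 1, "linear": [184, 68, 4], "angular": [0, 0, -0.88]},
])

```text
clock: 1.65
eef_pos: [0.4767, -0.2662, 0.2146]
orientation: [180.0, 0.0, 123.4]
contact_force: [0.6, 0.1, 0.1]
opening: 0.0868
grasp_force: 0.0
```

Emit:
carry_out([
  {"gripper": 1, "linear": [0, 0, 0], "angular": [0, 0, -0.88]},
  {"gripper": 1, "linear": [0, 0, 0], "angular": [0, 0, -0.88]},
  {"gripper": 1, "linear": [0, 0, 0], "angular": [0, 0, -0.88]},
  {"gripper": 1, "linear": [0, 0, 0], "angular": [0, 0, -0.88]},
  {"gripper": 1, "linear": [0, 0, 0], "angular": [0, 0, -0.88]},
])

```text
clock: 2.28
eef_pos: [0.4759, -0.2678, 0.2147]
orientation: [-180.0, 0.0, 173.7]
contact_force: [0.8, -0.4, 0.6]
opening: 0.0868
grasp_force: 0.0
```

```bash
python3 - <<'E'
from plan import *
s=ctrl.read_state();print(s['clock'],s['q'].round(1),s['eef_pos'],s['orientation'])
z=L.as_matrix()[:,2]; show([(Lp+z*.08,Tl),(Lp-z*.010,Tl)])
E
```

```text
2.275 [ -41.1   24.7   94.     0.    61.3 -124.8] [ 0.47589491 -0.26780702  0.21465672] [-1.79993106e+02  1.19173960e-02  1.73687262e+02]
[0.4, 0.1, 61.1] [-0.609, 0.06, -0.191] deg 36.7
[0.0, 0.0, 90.0] [0.0, 0.0, 0.0] deg 0.0
```

Emit:
carry_out([
  {"gripper": 1, "linear": [0, 0, 61], "angular": [-0.61, 0.06, -0.19]},
  {"gripper": 1, "linear": [0, 0, 61], "angular": [-0.61, 0.06, -0.19]},
  {"gripper": 1, "linear": [0, 0, 61], "angular": [-0.61, 0.06, -0.19]},
  {"gripper": 1, "linear": [0, 0, 61], "angular": [-0.61, 0.06, -0.19]},
  {"gripper": 1, "linear": [0, 0, 61], "angular": [-0.61, 0.06, -0.19]},
])

```text
clock: 2.9
eef_pos: [0.4757, -0.269, 0.1522]
orientation: [144.9, -0.1, -175.4]
contact_force: [0.0, -0.4, 0.3]
opening: 0.0871
grasp_force: 0.0
```

```bash
python3 - <<'E'
from plan import *
s=ctrl.read_state();print(s['clock'],s['q'].round(1),s['eef_pos'],s['orientation'])
z=L.as_matrix()[:,2]; show([(Lp-z*.010,Tl)])
a=grab('top')['pixels'][190:270,300:400,::-1];b=grab('scene')['pixels'][140:220,150:250,::-1]
cv2.imwrite('pics/a1.png',cv2.resize(np.hstack([a,b]),(800,320),interpolation=cv2.INTER_CUBIC))
E
```

```text
2.9 [ -51.9   41.5   82.3   18.5   86.8 -152.5] [ 0.47568823 -0.26904432  0.15223881] [ 1.44927095e+02 -5.13238979e-02 -1.75449767e+02]
[0.4, 1.7, 89.7] [0.001, 0.004, -0.007] deg 0.5
```

View pics/a1.png

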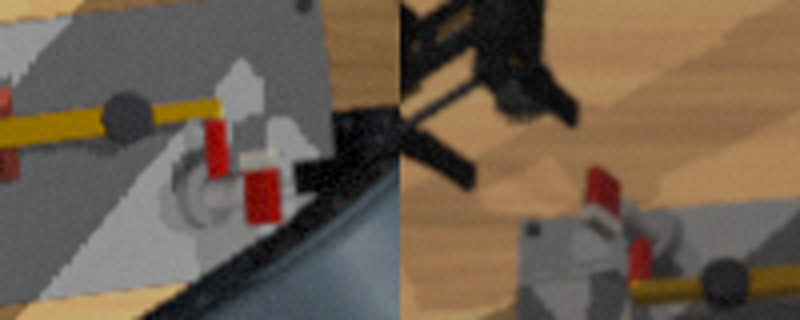

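The fingers straddle the line to the wing: they are at (455,175) and (565,105) in the scene half, with the wing at (603,190). Advancing and closing.

Emit:
carry_out([
  {"gripper": 1, "linear": [0, 1.5, 40], "angular": [0, 0, 0]},
  {"gripper": 1, "linear": [0, 1.5, 70], "angular": [0, 0, 0]},
  {"gripper": 1, "linear": [0, 1.5, 84], "angular": [0, 0, 0]},
  {"gripper": 1, "linear": [0, 1.5, 88], "angular": [0, 0, 0]},
  {"gripper": 0.5, "linear": [0, 1.5, 88], "angular": [0, 0, 0]},
])

```text
clock: 3.62
eef_pos: [0.4722, -0.2167, 0.083]
orientation: [145.0, 0.1, -175.3]
contact_force: [-0.1, -0.6, 0.6]
opening: 0.083
grasp_force: 0.0
```

Emit:
carry_out([
  {"gripper": 0, "linear": [0, 0, 0], "angular": [0, 0, 0]},
  {"gripper": 0, "linear": [0, 0, 0], "angular": [0, 0, 0]},
  {"gripper": 0, "linear": [0, 0, 0], "angular": [0, 0, 0]},
  {"gripper": 0, "linear": [0, 0, 0], "angular": [0, 0, 0]},
  {"gripper": 0, "linear": [0, 0, 0], "angular": [0, 0, 0]},
])

```text
clock: 4.25
eef_pos: [0.4716, -0.2162, 0.0824]
orientation: [144.9, -0.0, -175.3]
contact_force: [-0.1, 0.9, 0.0]
opening: 0.0355
grasp_force: 0.0
```

Emit:
carry_out([
  {"gripper": 0, "linear": [0, 0, 0], "angular": [0, 0, 0]},
  {"gripper": 0, "linear": [0, 0, 0], "angular": [0, 0, 0]},
  {"gripper": 0, "linear": [0, 0, 0], "angular": [0, 0, 0]},
  {"gripper": 0, "linear": [0, 0, 0], "angular": [0, 0, 0]},
])

```text
clock: 4.75
eef_pos: [0.4718, -0.2168, 0.0819]
orientation: [145.0, 0.0, -175.4]
contact_force: [0.2, -1.5, -3.5]
opening: 0.0115
grasp_force: 30.0
```

Gripped: 11.5 mm opening on the 12 mm wing. Now turning.

Emit:
carry_out([
  {"gripper": 0, "linear": [0, 0, 0], "angular": [0, 0, 0.15]},
  {"gripper": 0, "linear": [0, 0, 0], "angular": [0, 0, 0.3]},
  {"gripper": 0, "linear": [0, 0, 0], "angular": [0, 0, 0.45]},
  {"gripper": 0, "linear": [0, 0, 0], "angular": [0, 0, 0.6]},
  {"gripper": 0, "linear": [0, 0, 0], "angular": [0, 0, 0.7]},
])

```text
clock: 5.38
eef_pos: [0.4711, -0.2192, 0.0803]
orientation: [152.3, -21.6, 149.8]
contact_force: [-2.6, -5.7, -8.5]
opening: 0.0119
grasp_force: 30.0
```

```bash
python3 - <<'E'
from plan import *
s=ctrl.read_state();print(s['q'].round(1),s['contact_force'],s['torque'])
p,r=pose();print((Tl.inv()*r).as_rotvec(), r.inv().apply(s['contact_force']), r.inv().apply(s['torque']))
E
```

```text
[ -49.1   45.2   89.7   20.2   75.3 -114.1] [-2.61256734 -5.70083096 -8.51929161] [-2.24978759  0.04915509  0.47640973]
[ 0.00631955 -0.00348526  0.70684336] [-3.69849927 -9.10566335  3.91296685] [ 2.00703151 -1.09418776 -0.25593818]
```

Emit:
carry_out([
  {"gripper": 0, "linear": [0, 0, 0], "angular": [0, 0, 0.15]},
  {"gripper": 0, "linear": [0, 0, 0], "angular": [0, 0, 0.3]},
  {"gripper": 0, "linear": [0, 0, 0], "angular": [0, 0, 0.45]},
  {"gripper": 0, "linear": [0, 0, 0], "angular": [0, 0, 0.6]},
  {"gripper": 0, "linear": [0, 0, 0], "angular": [0, 0, 0.68]},
])

```text
clock: 6.0
eef_pos: [0.4687, -0.2206, 0.0795]
orientation: [173.1, -33.8, 107.8]
contact_force: [-7.6, -9.4, -10.5]
opening: 0.0117
grasp_force: 30.0
```

```bash
cat > st.py <<'E'
from plan import *
s=ctrl.read_state();print(s['q'].round(1),s['contact_force'],s['torque'])
p,r=pose();print((Tl.inv()*r).as_rotvec(), r.inv().apply(s['contact_force']), r.inv().apply(s['torque']))
E
python3 st.py
```

```text
[-49.2  45.2  89.7  19.8  75.2 -75.1] [ -7.61504273  -9.42710698 -10.49998919] [-3.03664037  0.77241362  1.21933008]
[ 0.01118748 -0.00296587  1.38594483] [-11.37390692 -10.65927569   3.75806837] [ 2.05923573 -2.62632604 -0.40808466]
```

Emit:
carry_out([
  {"gripper": 0, "linear": [0, 0, 0], "angular": [0, 0, 0.04]},
  {"gripper": 0, "linear": [0, 0, 0], "angular": [0, 0, 0.08]},
  {"gripper": 0, "linear": [0, 0, 0], "angular": [0, 0, 0.08]},
])

```text
clock: 6.38
eef_pos: [0.4687, -0.2203, 0.0799]
orientation: [176.0, -34.3, 102.5]
contact_force: [-9.1, -8.5, -9.1]
opening: 0.0121
grasp_force: 30.0
```

```bash
python3 st.py
```

```text
[-49.2  45.2  89.7  19.8  75.3 -70.8] [-9.08941803 -8.49524751 -9.14582446] [-2.57577671  0.60971052  1.43896344]
[ 0.01018312 -0.00253194  1.46169261] [-10.37316935 -10.97226621   3.23103505] [ 1.76498167 -2.33809367 -0.70366615]
```

Emit:
carry_out([
  {"gripper": 0.5, "linear": [0, 0, 0], "angular": [0, 0, 0]},
  {"gripper": 0.5, "linear": [0, 0, 0], "angular": [0, 0, 0]},
  {"gripper": 0.5, "linear": [0, 0, 0], "angular": [0, 0, 0]},
  {"gripper": 0.5, "linear": [0, 0, -50], "angular": [0, 0, 0]},
  {"gripper": 0.5, "linear": [0, 0, -100], "angular": [0, 0, 0]},
])

```text
clock: 7.0
eef_pos: [0.4764, -0.2728, 0.1652]
orientation: [175.6, -35.0, 102.4]
contact_force: [0.4, -0.4, -0.5]
opening: 0.0426
grasp_force: 0.0
```

```bash
python3 st.py; python3 - <<'E'
from h import *
a=grab('top')['pixels'][190:270,280:380,::-1];b=grab('scene')['pixels'][165:245,180:280,::-1]
cv2.imwrite('pics/a2.png',cv2.resize(np.hstack([a,b]),(800,320),interpolation=cv2.INTER_CUBIC))
E
```

```text
[-52.   40.8  81.3  18.4  88.6 -68.6] [ 0.37281482 -0.40932558 -0.50876686] [-0.37368701 -0.1494562  -0.02110188]
[-4.31011459e-03  8.35438754e-04  1.46403040e+00] [-0.68493956  0.2640948   0.16276909] [-0.0657021  -0.3943828  -0.05069383]
```

View pics/a2.png

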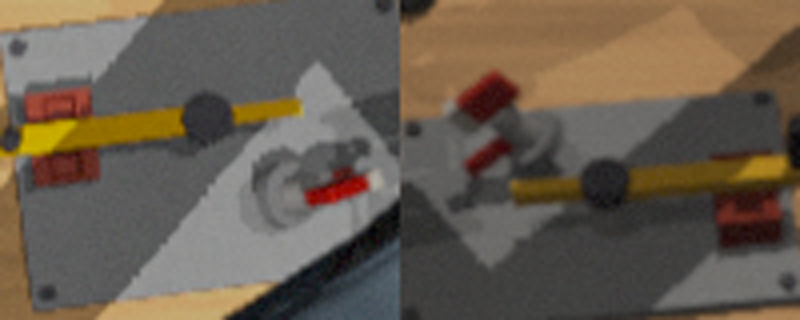

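The lock has turned about 80°: the top half shows the wing from (308,197) to the band at (380,180), and the tongue is clear of the bar tail. Next the bar handle.

```bash
python3 - <<'E'
from plan import *
D=R.from_euler('xyz',[180,0,96],degrees=True); p,_=pose()
show([(p+[0,0,.04],D),([.5025,.004,.17],D),([.5025,.004,.075],D)])
E
```

```text
[22.5, 2.8, -33.0] [0.048, -0.601, 0.085] deg 34.9
[277.9, 52.9, 38.1] [0.0, 0.0, 0.0] deg 0.0
[0.0, -0.0, 95.0] [0.0, 0.0, 0.0] deg 0.0
```

Emit:
carry_out([
  {"gripper": 1, "linear": [22, 3, -33], "angular": [0.05, -0.6, 0.085]},
  {"gripper": 1, "linear": [22, 3, -33], "angular": [0.05, -0.6, 0.085]},
  {"gripper": 1, "linear": [22, 3, -33], "angular": [0.05, -0.6, 0.085]},
  {"gripper": 1, "linear": [22, 3, -33], "angular": [0.05, -0.6, 0.085]},
])

```text
clock: 7.6
eef_pos: [0.4761, -0.2703, 0.2042]
orientation: [-179.4, -0.6, 96.3]
contact_force: [-0.5, 0.0, -0.1]
opening: 0.0751
grasp_force: 0.0
```

Emit:
carry_out([
  {"gripper": 1, "linear": [278, 53, 38], "angular": [0, 0, 0]},
  {"gripper": 1, "linear": [278, 53, 38], "angular": [0, 0, 0]},
  {"gripper": 1, "linear": [278, 53, 38], "angular": [0, 0, 0]},
  {"gripper": 1, "linear": [278, 53, 38], "angular": [0, 0, 0]},
  {"gripper": 1, "linear": [278, 53, 38], "angular": [0, 0, 0]},
])

```text
clock: 8.22
eef_pos: [0.4974, 0.0122, 0.1675]
orientation: [-179.3, -0.7, 96.3]
contact_force: [-0.1, 0.3, -0.1]
opening: 0.0871
grasp_force: 0.0
```

```bash
python3 st.py; python3 - <<'E'
from plan import *
D=R.from_euler('xyz',[180,0,96],degrees=True); p,_=pose();print(p)
show([([.5025,.004,.075],D)])
E
```

```text
[-11.8  25.4 102.9   0.6  52.6 -18.5] [-0.12439862  0.27707101 -0.11200245] [-0.01323387 -0.13935924  0.00614279]
[ 0.48216072 -0.45293643  1.50052482] [ 0.28765212 -0.09180043  0.11669127] [-0.13697071 -0.02857245 -0.00751717]
[0.49743042 0.01216105 0.16751938]
[-9.8, 5.2, 92.3] [-0.012, -0.012, 0.006] deg 1.0
```

Emit:
carry_out([
  {"gripper": 1, "linear": [-9, 5, 20], "angular": [-0.012, -0.012, 0]},
  {"gripper": 1, "linear": [-9, 5, 60], "angular": [-0.012, -0.012, 0]},
  {"gripper": 1, "linear": [-9, 5, 88], "angular": [-0.012, -0.012, 0]},
  {"gripper": 1, "linear": [-9, 5, 92], "angular": [-0.012, -0.012, 0]},
  {"gripper": 0, "linear": [-9, 5, 92], "angular": [-0.012, -0.012, 0]},
])

```text
clock: 8.85
eef_pos: [0.5042, 0.0011, 0.0764]
orientation: [179.9, 0.1, 96.2]
contact_force: [-0.2, -0.1, 0.8]
opening: 0.0829
grasp_force: 0.0
```

Emit:
carry_out([
  {"gripper": 0, "linear": [0, 0, 0], "angular": [0, 0, 0]},
  {"gripper": 0, "linear": [0, 0, 0], "angular": [0, 0, 0]},
  {"gripper": 0, "linear": [0, 0, 0], "angular": [0, 0, 0]},
  {"gripper": 0, "linear": [0, 0, 0], "angular": [0, 0, 0]},
  {"gripper": 0, "linear": [0, 0, 0], "angular": [0, 0, 0]},
])

```text
clock: 9.48
eef_pos: [0.5045, 0.0007, 0.0764]
orientation: [179.8, 0.1, 96.1]
contact_force: [-0.1, 0.0, 0.1]
opening: 0.0348
grasp_force: 0.0
```

Emit:
carry_out([
  {"gripper": 0, "linear": [0, 0, 0], "angular": [0, 0, 0]},
  {"gripper": 0, "linear": [0, 0, 0], "angular": [0, 0, 0]},
  {"gripper": 0, "linear": [0, 0, 0], "angular": [0, 0, 0]},
])

```text
clock: 9.85
eef_pos: [0.5041, 0.0008, 0.0762]
orientation: [179.9, 0.1, 96.2]
contact_force: [-0.7, -0.4, -0.0]
opening: 0.0152
grasp_force: 30.0
```

Post gripped. Swinging the bar.

Emit:
carry_out([
  {"gripper": 0, "linear": [-1.5, 20.6, 0], "angular": [0, 0, 0.15]},
  {"gripper": 0, "linear": [-6.2, 40.8, 0], "angular": [0, 0, 0.3]},
  {"gripper": 0, "linear": [-13.7, 60, 0], "angular": [0, 0, 0.45]},
  {"gripper": 0, "linear": [-24.1, 77.9, 0], "angular": [0, 0, 0.6]},
  {"gripper": 0, "linear": [-37, 94.1, 0], "angular": [0, 0, 0.75]},
])

```text
clock: 10.48
eef_pos: [0.6004, -0.0262, 0.0762]
orientation: [-180.0, 0.1, 53.0]
contact_force: [-4.8, -3.3, 2.2]
opening: 0.015
grasp_force: 30.0
```

Emit:
carry_out([
  {"gripper": 0, "linear": [-1.5, 20.6, 0], "angular": [0, 0, 0.15]},
  {"gripper": 0, "linear": [-6.2, 40.8, 0], "angular": [0, 0, 0.3]},
  {"gripper": 0, "linear": [-13.7, 60, 0], "angular": [0, 0, 0.45]},
  {"gripper": 0, "linear": [-24.1, 77.9, 0], "angular": [0, 0, 0.6]},
  {"gripper": 0, "linear": [-35, 92, 0], "angular": [0, 0, 0.73]},
])

```text
clock: 11.1
eef_pos: [0.6515, -0.109, 0.0762]
orientation: [-179.9, 0.3, 11.1]
contact_force: [-7.1, 1.1, 3.8]
opening: 0.0149
grasp_force: 30.0
```

Emit:
carry_out([
  {"gripper": 0, "linear": [0, 3, 0], "angular": [0, 0, 0.02]},
  {"gripper": 0, "linear": [0, 6, 0], "angular": [0, 0, 0.04]},
  {"gripper": 0, "linear": [0, 6, 0], "angular": [0, 0, 0.04]},
])

```text
clock: 11.48
eef_pos: [0.6515, -0.1093, 0.0762]
orientation: [-179.5, 0.3, 9.1]
contact_force: [-5.4, 11.8, 6.4]
opening: 0.0152
grasp_force: 30.1
```

The bar is at its stop: the force rose and the handle stopped moving. Releasing and going to the spacer.

Emit:
carry_out([
  {"gripper": 1, "linear": [0, -5, 0], "angular": [0, 0, 0]},
  {"gripper": 1, "linear": [0, -5, 0], "angular": [0, 0, 0]},
  {"gripper": 1, "linear": [0, -5, 0], "angular": [0, 0, 0]},
  {"gripper": 1, "linear": [0, -5, -60], "angular": [0, 0, 0]},
  {"gripper": 1, "linear": [0, -5, -110], "angular": [0, 0, 0]},
])

```text
clock: 12.1
eef_pos: [0.6551, -0.1108, 0.1879]
orientation: [179.9, -0.2, 9.0]
contact_force: [0.8, -0.3, -0.2]
opening: 0.0575
grasp_force: 0.0
```

```bash
python3 - <<'E'
from plan import *
D=R.from_euler('xyz',[180,0,np.degrees(.319)],degrees=True); p,_=pose();print(p)
show([([.553,.288,.10],D),([.553,.288,.012],D)])
E
```

```text
[ 0.65507806 -0.11076818  0.18786824]
[-38.6, -410.0, 86.9] [0.002, -0.003, -0.162] deg 9.3
[0.0, -0.0, 88.0] [0.0, 0.0, 0.0] deg 0.0
```

Emit:
carry_out([
  {"gripper": 1, "linear": [-25, -260, 0], "angular": [0, 0, -0.16]},
  {"gripper": 1, "linear": [-25, -260, 0], "angular": [0, 0, -0.16]},
  {"gripper": 1, "linear": [-25, -260, 0], "angular": [0, 0, -0.16]},
  {"gripper": 1, "linear": [-25, -260, 0], "angular": [0, 0, -0.16]},
  {"gripper": 1, "linear": [-25, -260, 0], "angular": [0, 0, -0.16]},
])

```text
clock: 12.72
eef_pos: [0.5877, 0.1462, 0.1865]
orientation: [179.9, -0.1, 18.5]
contact_force: [-0.6, -0.4, -0.0]
opening: 0.0864
grasp_force: 0.0
```

```bash
python3 - <<'E'
from plan import *
D=R.from_euler('xyz',[180,0,np.degrees(.319)],degrees=True); p,_=pose();print(p)
show([([.553,.288,.10],D),([.553,.288,.008],D)])
E
```

```text
[0.58770027 0.14623387 0.18649261]
[11.8, -145.6, 86.3] [0.002, -0.003, 0.004] deg 0.3
[0.0, -0.0, 92.0] [0.0, 0.0, 0.0] deg 0.0
```

Emit:
carry_out([
  {"gripper": 1, "linear": [12, -145.5, 86], "angular": [0, 0, 0]},
  {"gripper": 1, "linear": [12, -145.5, 86], "angular": [0, 0, 0]},
  {"gripper": 1, "linear": [12, -145.5, 86], "angular": [0, 0, 0]},
  {"gripper": 1, "linear": [12, -145.5, 86], "angular": [0, 0, 0]},
])

```text
clock: 13.22
eef_pos: [0.5537, 0.2858, 0.0978]
orientation: [179.9, 0.1, 18.4]
contact_force: [0.2, -0.2, -0.5]
opening: 0.0872
grasp_force: 0.0
```

Emit:
carry_out([
  {"gripper": 1, "linear": [0, 0, 30], "angular": [0, 0, 0]},
  {"gripper": 1, "linear": [0, 0, 60], "angular": [0, 0, 0]},
  {"gripper": 1, "linear": [0, 0, 80], "angular": [0, 0, 0]},
  {"gripper": 1, "linear": [0, 0, 91], "angular": [0, 0, 0]},
  {"gripper": 0.4, "linear": [0, 0, 91], "angular": [0, 0, 0]},
])

```text
clock: 13.85
eef_pos: [0.5558, 0.284, 0.0088]
orientation: [179.9, -0.1, 18.2]
contact_force: [1.0, 0.4, 0.8]
opening: 0.0826
grasp_force: 0.0
```

Emit:
carry_out([
  {"gripper": 0, "linear": [0, 0, 0], "angular": [0, 0, 0]},
  {"gripper": 0, "linear": [0, 0, 0], "angular": [0, 0, 0]},
  {"gripper": 0, "linear": [0, 0, 0], "angular": [0, 0, 0]},
  {"gripper": 0, "linear": [0, 0, 0], "angular": [0, 0, 0]},
  {"gripper": 0, "linear": [0, 0, 0], "angular": [0, 0, 0]},
])

```text
clock: 14.48
eef_pos: [0.5556, 0.2852, 0.0096]
orientation: [179.9, -0.2, 18.2]
contact_force: [-1.0, 1.8, 3.0]
opening: 0.0459
grasp_force: 30.0
```

Gripped: 45.9 mm opening on the 46 mm side. The nest is now unobstructed, so I refit it while planning the lift.

```bash
cat > nf.py <<'E'
from h import *
from scipy.optimize import differential_evolution
k=6
def fitbox(views,H,z0,x0,pick,lim=.012,L=.064,Wd=.046):
    Ms=[]
    for f,b in views:
        im=cv2.resize(f['pixels'][b[2]:b[3],b[0]:b[1]],None,fx=k,fy=k,interpolation=cv2.INTER_CUBIC).astype(int); Ms.append(pick(im))
    def ious(x):
        r=[]
        P=np.array([[a*L/2,c*Wd/2,d] for a in(-1,1) for c in(-1,1) for d in(0,H)])
        P=R.from_euler('z',x[2]).apply(P)+[x[0],x[1],z0]
        for (f,b),mm in zip(views,Ms):
            uv=(proj(f,P)-[b[0],b[2]]+.5)*k-.5; m=np.zeros(mm.shape,np.uint8)
            cv2.fillConvexPoly(m,cv2.convexHull((uv*16).round().astype(np.int32)),1,shift=4); m=m>0
            r.append((m&mm).sum()/(m|mm).sum())
        return np.array(r)
    s=differential_evolution(lambda x:-ious(x).sum(),[(x0[0]-lim,x0[0]+lim),(x0[1]-lim,x0[1]+lim),(x0[2]-.15,x0[2]+.15)],seed=0,maxiter=60)
    return s.x.round(4),ious(s.x).round(3),Ms
red=lambda im:(im[...,0]>1.6*im[...,1])&(im[...,0]>1.5*im[...,2])&(im[...,0]>40)
E
python3 - <<'E'
from nf import *
T=grab('top');S=grab('scene');n=np.load('n.npy')
Tw=(T,(278,315,203,245));Sw=(S,(248,288,196,236))
for v in([Tw,Sw],[Tw],[Sw]):
    x,i,M=fitbox(v,.03,.012,n,red); print(x,i)
    if len(v)==1:
        m=M[0][::k,::k]; print('\n'.join(''.join('.#'[a] for a in r) for r in m.astype(int)))
E
```

```text
[ 0.5073 -0.0341  0.0859] [0.934 0.779]
[ 0.5074 -0.0339  0.1121] [0.935]
.....................................
.....................................
.....................................
.....................................
.....................................
.....................................
.....................................
.....................................
.....................................
.......................#.............
................#########............
.........################............
.........################............
.........################............
.........################............
.........#################...........
.........#################...........
.........#################...........
..........################...........
..........################...........
..........################...........
..........################...........
..........################...........
..........#################..........
..........#################..........
..........#################..........
...........################..........

[... 1543 characters left out ...]
...
............###############.............
............###############.............
............###############.............
............##.#...#..#.##..............
............#..#........#.#.............
.................#......................
......................#..#..............
.............##.#.......................
........................................
........................................
........................................
........................................
........................................
........................................
........................................
........................................
........................................
```

Emit:
carry_out([
  {"gripper": 0, "linear": [0, 0, -20], "angular": [0, 0, 0]},
  {"gripper": 0, "linear": [0, 0, -60], "angular": [0, 0, 0]},
  {"gripper": 0, "linear": [0, 0, -110], "angular": [0, 0, 0]},
  {"gripper": 0, "linear": [0, 0, -130], "angular": [0, 0, 0]},
])

```text
clock: 15.08
eef_pos: [0.5567, 0.2847, 0.143]
orientation: [179.8, -0.5, 18.2]
contact_force: [0.9, 0.3, -2.5]
opening: 0.0456
grasp_force: 30.0
```

```bash
python3 - <<'E'
from plan import *
s=ctrl.read_state();print(s['eef_pos'],s['opening'],s['contact_force'])
D=R.from_euler('xyz',[180,0,np.degrees(th)],degrees=True)
show([([.5063,-.0338,.10],D)])
E
```

```text
[0.55673887 0.28468233 0.14295613] 0.04557362374131767 [ 0.8831381   0.33777202 -2.46997156]
[-147.9, 286.5, 42.7] [0.002, -0.008, 0.232] deg 13.3
```

Emit:
carry_out([
  {"gripper": 0, "linear": [-148, 286.5, 20], "angular": [0, 0, 0.227]},
  {"gripper": 0, "linear": [-148, 286.5, 20], "angular": [0, 0, 0.227]},
  {"gripper": 0, "linear": [-148, 286.5, 20], "angular": [0, 0, 0.227]},
  {"gripper": 0, "linear": [-148, 286.5, 20], "angular": [0, 0, 0.227]},
  {"gripper": 0, "linear": [-148, 286.5, 20], "angular": [0, 0, 0.227]},
])

```text
clock: 15.7
eef_pos: [0.5053, -0.0256, 0.1206]
orientation: [179.8, -0.2, 5.3]
contact_force: [0.8, -0.6, -2.0]
opening: 0.0457
grasp_force: 30.0
```

Emit:
carry_out([
  {"gripper": 0, "linear": [0, 0, 0], "angular": [0, 0, 0]},
  {"gripper": 0, "linear": [0, 0, 0], "angular": [0, 0, 0]},
])

```text
clock: 15.95
eef_pos: [0.5056, -0.0237, 0.1204]
orientation: [179.9, -0.2, 5.1]
contact_force: [-0.2, 0.4, -2.1]
opening: 0.0455
grasp_force: 30.0
```

```bash
python3 - <<'E'
from plan import *
for _ in range(3):
    s=ctrl.read_state();print(s['eef_pos'],s['orientation'],s['opening'],s['contact_force'])
    eyes.grab_frame('top')
D=R.from_euler('xyz',[180,0,np.degrees(.092)],degrees=True)
show([(np.array([.5072,-.0333,.075])+D.apply([.0015,0,0]),D)])
E
```

```text
[ 0.50562217 -0.02365681  0.12036365] [ 1.79914732e+02 -1.69466946e-01  5.14273320e+00] 0.0455481816424307 [-0.17888872  0.43416372 -2.12532289]
[ 0.50574038 -0.0227608   0.12032678] [ 1.79914396e+02 -1.75961835e-01  5.24771300e+00] 0.04569930766287363 [ 0.04537693  0.57372071 -2.63458462]
[ 0.50583107 -0.02224713  0.12026542] [179.91078927  -0.18179724   5.31506666] 0.04574511080443318 [ 0.97608002  0.27771255 -2.12083408]
[1.6, 11.4, 45.2] [0.002, -0.003, 0.001] deg 0.2
```

Emit:
carry_out([
  {"gripper": 0, "linear": [1.5, 11.5, 10], "angular": [0, -0.003, 0]},
  {"gripper": 0, "linear": [1.5, 11.5, 30], "angular": [0, -0.003, 0]},
  {"gripper": 0, "linear": [1.5, 11.5, 45], "angular": [0, -0.003, 0]},
  {"gripper": 0, "linear": [1.5, 11.5, 45], "angular": [0, -0.003, 0]},
  {"gripper": 0, "linear": [1.5, 11.5, 45], "angular": [0, -0.003, 0]},
])

```text
clock: 16.73
eef_pos: [0.5088, -0.0346, 0.075]
orientation: [179.9, -0.0, 5.2]
contact_force: [0.7, 0.6, -2.3]
opening: 0.0455
grasp_force: 30.0
```

```bash
python3 - <<'E'
from plan import *
from ov import over
T=grab('top','pics/hT.png');S=grab('scene','pics/hS.png')
s=ctrl.read_state();print(s['eef_pos'],s['orientation'],s['opening'],s['contact_force'])
p,r=pose(); Q=r*R.from_euler('x',180,degrees=True)
c=p+Q.apply([-.0015,0,.0084])
B=[(Q,c,(-.032,-.023,-.011),(.032,.023,.011),(0,255,0)),(R.from_euler('z',.092),np.array([.5072,-.0333,.042]),(-.032,-.023,-.030),(.032,.023,0),(255,0,255))]
a=over(T,B,(275,315,200,250),10);b=over(S,B,(245,285,185,235),10)
cv2.imwrite('pics/h.png',np.hstack([a,b]))
E
```

```text
[ 0.50907656 -0.03470719  0.07548768] [ 1.79882618e+02 -7.64663179e-02  5.23627182e+00] 0.04575929061366682 [-0.00692659 -0.38923995 -3.10969231]
```

View pics/h.png

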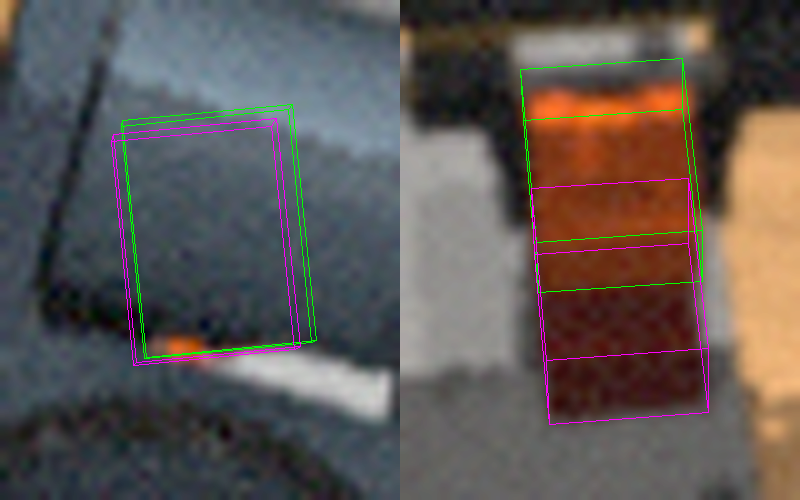

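The scene view shows the held spacer over the nest. Its side edges run from x≈527–538 to 690–697, matching the model, and its lower front edge is at about y=287. I'll check the front edges numerically for the x offset.

```bash
python3 - <<'E'
from plan import *
S=cv2.imread('pics/hS.png')[:,:,::-1].astype(int); f=eyes.grab_frame('scene')
p,r=pose(); Q=r*R.from_euler('x',180,degrees=True); N=R.from_euler('z',.092)
for t in(-.015,0,.015):
    e=np.vstack([p+Q.apply([-.0015+.032,t,.0084-.011]),p+Q.apply([-.0015+.032,t,.0084+.011]),np.array([.5072,-.0333,.012])+N.apply([.032,t,0])])
    uv=proj(f,e); print('model',uv.round(2).tolist())
    u=int(round(uv[0,0])); print(u,[ (v,S[v,u-1:u+2].mean(0).round().astype(int).tolist()) for v in range(204,230)])
for v in(198,205,210):print(v,[(u,S[v-1:v+2,u].mean(0).round().astype(int).tolist()) for u in list(range(294-46,302-40))+list(range(310-2-45,324-40+5-5))][:40])
E
```

```text
model [[261.19, 213.54], [261.03, 208.5], [262.22, 226.72]]
261 [(204, [77, 30, 11]), (205, [79, 34, 13]), (206, [79, 36, 14]), (207, [82, 35, 13]), (208, [85, 35, 13]), (209, [79, 36, 16]), (210, [69, 34, 18]), (211, [66, 29, 12]), (212, [66, 30, 13]), (213, [62, 30, 16]), (214, [51, 16, 10]), (215, [44, 19, 19]), (216, [45, 17, 17]), (217, [43, 19, 13]), (218, [43, 16, 16]), (219, [51, 16, 17]), (220, [47, 21, 15]), (221, [42, 17, 16]), (222, [36, 13, 11]), (223, [39, 18, 15]), (224, [39, 20, 16]), (225, [35, 14, 13]), (226, [42, 28, 25]), (227, [54, 49, 48]), (228, [62, 60, 60]), (229, [62, 62, 62])]
model [[266.55, 213.17], [266.46, 208.13], [267.39, 226.35]]
267 [(204, [71, 36, 17]), (205, [79, 34, 20]), (206, [84, 37, 17]), (207, [93, 43, 18]), (208, [87, 37, 13]), (209, [72, 30, 14]), (210, [67, 31, 16]), (211, [66, 28, 13]), (212, [67, 32, 16]), (213, [57, 23, 13]), (214, [45, 17, 14]), (215, [42, 23, 20]), (216, [40, 17, 15]), (217, [44, 20, 19]), (218, [41, 15, 12]), (219, [48, 20, 18]), (220, [45, 20, 18]), (221, [37, 15, 11]), (222, [38, 16, 15]), (223, [40, 18, 19]), (22
[... 2289 characters left out ...]
90, 90, 88]), (251, [92, 91, 89]), (252, [91, 90, 89]), (253, [92, 90, 90]), (254, [92, 93, 90]), (255, [94, 92, 91]), (256, [92, 91, 90]), (257, [71, 67, 66]), (258, [60, 37, 31]), (259, [68, 31, 15]), (260, [71, 32, 16]), (261, [72, 33, 15]), (263, [70, 31, 15]), (264, [71, 32, 13]), (265, [69, 29, 13]), (266, [68, 28, 11]), (267, [69, 28, 14]), (268, [69, 33, 17]), (269, [67, 29, 12]), (270, [68, 27, 13]), (271, [69, 32, 16]), (272, [68, 30, 14]), (273, [68, 30, 14]), (274, [68, 38, 26]), (275, [86, 76, 72]), (276, [100, 94, 89]), (277, [122, 100, 81]), (278, [138, 105, 73]), (279, [140, 108, 72]), (280, [140, 106, 71]), (281, [142, 109, 73]), (282, [141, 106, 73]), (283, [141, 107, 72])]
```

The y offset should be about +1.4 mm and x about -1.5 mm, with x uncertain. Lowering to just above contact with those corrections.

Emit:
carry_out([
  {"gripper": 0, "linear": [-1.5, -1.4, 10], "angular": [0, 0, 0]},
  {"gripper": 0, "linear": [-1.5, -1.4, 18], "angular": [0, 0, 0]},
  {"gripper": 0, "linear": [-1.5, -1.4, 21], "angular": [0, 0, 0]},
  {"gripper": 0, "linear": [-1.5, -1.4, 23], "angular": [0, 0, 0]},
  {"gripper": 0, "linear": [-1.5, -1.4, 23], "angular": [0, 0, 0]},
])

```text
clock: 17.5
eef_pos: [0.507, -0.0334, 0.0519]
orientation: [179.9, -0.0, 5.2]
contact_force: [0.3, 0.1, -2.3]
opening: 0.0457
grasp_force: 30.0
```

Emit:
carry_out([
  {"gripper": 0, "linear": [0, 0, 1], "angular": [0, 0, 0]},
  {"gripper": 0, "linear": [0, 0, 2], "angular": [0, 0, 0]},
  {"gripper": 0, "linear": [0, 0, 2], "angular": [0, 0, 0]},
])

```text
clock: 17.88
eef_pos: [0.5074, -0.0337, 0.0501]
orientation: [179.9, -0.1, 5.2]
contact_force: [-0.1, -1.3, -2.6]
opening: 0.0456
grasp_force: 30.0
```

Emit:
carry_out([
  {"gripper": 0, "linear": [0, 0, 1], "angular": [0, 0, 0]},
  {"gripper": 0, "linear": [0, 0, 2], "angular": [0, 0, 0]},
  {"gripper": 0, "linear": [0, 0, 3], "angular": [0, 0, 0]},
  {"gripper": 0, "linear": [0, 0, 3], "angular": [0, 0, 0]},
])

```text
clock: 18.38
eef_pos: [0.5073, -0.0337, 0.047]
orientation: [179.9, -0.0, 5.2]
contact_force: [-0.0, -3.0, -1.7]
opening: 0.0462
grasp_force: 30.0
```

Emit:
carry_out([
  {"gripper": 0, "linear": [0, 0.5, 1], "angular": [0, 0, 0]},
  {"gripper": 0, "linear": [0, 0.5, 2], "angular": [0, 0, 0]},
  {"gripper": 0, "linear": [0, 0.5, 3], "angular": [0, 0, 0]},
  {"gripper": 0, "linear": [0, 0.5, 3], "angular": [0, 0, 0]},
])

```text
clock: 18.88
eef_pos: [0.5068, -0.0338, 0.0446]
orientation: [179.9, -0.0, 5.2]
contact_force: [-0.7, -0.8, 4.2]
opening: 0.0456
grasp_force: 30.0
```

Emit:
carry_out([
  {"gripper": 0, "linear": [0, 0, 1], "angular": [0, 0, 0]},
  {"gripper": 0, "linear": [0, 0, 1], "angular": [0, 0, 0]},
])

```text
clock: 19.12
eef_pos: [0.5068, -0.0338, 0.0446]
orientation: [179.9, -0.0, 5.2]
contact_force: [-2.8, -1.6, 13.1]
opening: 0.0457
grasp_force: 30.0
```

The spacer bottomed out at the seated height. Releasing and retreating straight up.

Emit:
carry_out([
  {"gripper": 0, "linear": [0, 0, -1], "angular": [0, 0, 0]},
  {"gripper": 1, "linear": [0, 0, -1], "angular": [0, 0, 0]},
  {"gripper": 1, "linear": [0, 0, -1], "angular": [0, 0, 0]},
  {"gripper": 1, "linear": [0, 0, -1], "angular": [0, 0, 0]},
  {"gripper": 1, "linear": [0, 0, -1], "angular": [0, 0, 0]},
])

```text
clock: 19.75
eef_pos: [0.5069, -0.0338, 0.0438]
orientation: [179.9, 0.0, 5.2]
contact_force: [-0.7, -0.3, 0.3]
opening: 0.0778
grasp_force: 0.0
```

Emit:
carry_out([
  {"gripper": 1, "linear": [0, 0, -20], "angular": [0, 0, 0]},
  {"gripper": 1, "linear": [0, 0, -60], "angular": [0, 0, 0]},
  {"gripper": 1, "linear": [0, 0, -120], "angular": [0, 0, 0]},
  {"gripper": 1, "linear": [0, 0, -150], "angular": [0, 0, 0]},
])

```text
clock: 20.25
eef_pos: [0.5081, -0.0339, 0.1969]
orientation: [179.8, -0.2, 5.2]
contact_force: [0.4, 0.1, -0.1]
opening: 0.087
grasp_force: 0.0
```

Emit:
carry_out([
  {"gripper": 1, "linear": [0, -60, 0], "angular": [0, 0, 0]},
  {"gripper": 1, "linear": [0, -120, 0], "angular": [0, 0, 0]},
  {"gripper": 1, "linear": [0, -180, 0], "angular": [0, 0, 0]},
  {"gripper": 1, "linear": [0, -240, 0], "angular": [0, 0, 0]},
  {"gripper": 1, "linear": [0, -250, 0], "angular": [0, 0, 0]},
])

```text
clock: 20.88
eef_pos: [0.483, 0.2186, 0.1935]
orientation: [179.9, 0.0, 5.5]
contact_force: [0.8, -1.5, -0.2]
opening: 0.0868
grasp_force: 0.0
```

```bash
python3 - <<'E'
from plan import *
from ov import over
T=grab('top');S=grab('scene')
B=[(R.from_euler('z',.092),np.array([.5068,-.0338,.053]),(-.032,-.023,-.011),(.032,.023,.011),(0,255,0))]
a=over(T,B,(270,370,190,270),4);b=over(S,B,(180,280,165,245),4)
cv2.imwrite('pics/end.png',np.hstack([a,b])); 
E
```

```text
(no output)
```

View pics/end.png

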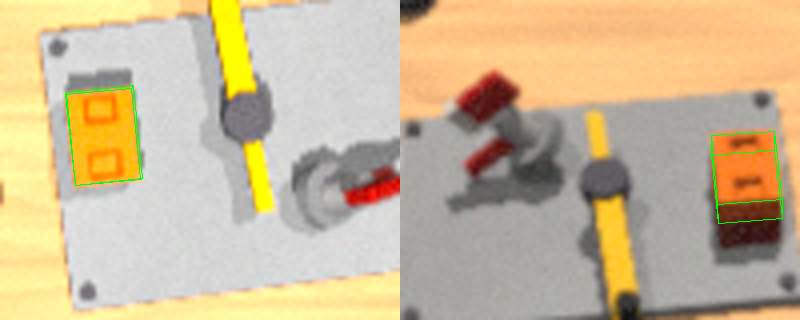

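The final picture shows the spacer matching its seated-flush model at (104,135) top and (747,177) scene. The bar is swung aside and the lock is open.

```bash
python3 -c "
from bench import ctrl
print(ctrl.job_done())"
```

```text
the job is handed in; nothing more can be done
None
```

The job is handed in: the lock is turned to its stop, the bar is swung fully aside, and the spacer is seated flush on the rust-red block and released, at about 21 s on the robot's clock; no verdict came back.

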